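Load the vial cassette, unlatch it and hold it up

ROBOT

A 6-joint arm with a two-finger parallel gripper is mounted at the origin on the work surface. World frame = base frame: x ahead of the robot, y to its left, z up, the work surface at z = 0. Lengths are in mm, angles in rad, forces in N, time in s.
With the tool pointing down it reaches from about 375 to 900 mm from the base axis. Payload 3.1 kg.
Tool frame: the origin (TCP) lies midway between the tips of the shut fingers; the grasp point (between the pads) lies 19 mm behind it (r.pinch_z is the distance from the TCP to the grasp point, in mm); z points along the fingers, y is the line along which they close (so a half turn about z gives the same grasp; the last joint's range is limited). The gripper opens to 87 mm and grips with 3 to 60 N. Pads are 19 mm wide; open, the fingers measure 117 mm over their backs; the gripper's body (75 mm by 190 mm) begins 51 mm behind the grasp point.
Start: joints at [-1.341, 0.527, 1.433, -0, 1.181, -0.178], TCP at [248.462, -573.466, 222.548] pointing down, gripper open.
Joint ranges: [-3.08, 3.08], [-0.75, 2.2], [0.22, 2.44], [-1.43, 4.57], [0, 2.65], [-2.85, 2.85]. Speed limits (rad/s): [2.79, 2.79, 3.14, 3.14, 3.14, 3.14].

INTERFACE

Orientations are given as a unit quaternion [x, y, z, w].
In Python, from plant import r, fingers, planner, monitor, grab_frame, camera_model, workorder gives the robot as it stands. Calls block until the motion is done:
- r.move_pose(position, orientation): joint-space move of the TCP to a pose.
- r.servo_line(position, frame=None, speed=150): straight line of the TCP; frame=None keeps the orientation; speed is the mean speed in mm/s.
- r.move_joints(angles): joint-space move.
- fingers.release() and fingers.clamp(): open the fingers fully, or close them until they stop; the grip force is fixed at half the most.
- r.pause(seconds).
- planner.ik(position, orientation): joint angles nearest the present ones, or None.
- monitor.observe(): the state.
- grab_frame(name): name is "side" or "top" or "wrist"; returns the picture (480x640x3 uint8, red, green, blue); there is no depth.
- camera_model(name): a dict with "mtx" (3x3 intrinsics, pixels), "extrinsics" (4x4, takes a point from world to camera coordinates). Camera axes: x right, y up, looking along -z (the intrinsics and any distortion apply to the point x, -y, -z); pixel columns grow to the right and rows downward; lengths in mm; the calibration is good to about 2 mm. A picture is of the moment at which its call begins: read the wrist's pose just before it. camera_model takes no time and is no camera call; for the wrist camera it gives the pose at the moment of the call.
A pose or a line that the arm cannot do raises r.IKError and nothing moves.
- workorder.close_job(): hands the job in; it is judged then, once.
The state is a dict: "time_s": time; "qpos": joint angles; "qvel": joint speeds; "joint_efforts": joint torques, N m; "position": TCP position; "orientation": TCP orientation; "ft_force": force on the tool from outside, world axes, zero at the start; "moment": the same for the moment, N m; "opening": opening from 0.0 (shut) to 1.0 (fully open); "finger_force": force on a finger pad.
Only numpy, scipy, OpenCV 4.12 (cv2) and the standard library are available. Lean on these libraries where they do the work, as an engineer would, in place of code of your own. Each camera call takes 0.05 s, during which the arm holds its last target. There are 200 camera calls.

TASK

Stand the two loose vials upright in the cassette's empty pockets, the wide vial in the wide pocket and the slim one in the narrow pocket, each resting on the pocket floor. Then pinch the cassette's two side catches together to unlatch it from the cradle, lift it level until its underside is at least 10 cm above the bench, and finish while holding it there by the squeezed catches, vials still in it. Never tip a vial over, and leave the solvent bottle, beaker and cap tray where they are.

Things in the scene. Friction and masses are not known exactly. Their poses are not given: they have to be found in the camera images.
- cradle: Loading cradle fixed to the bench: grey plate 190 (x) x 110 (y) x 10 mm. Low steel stops (to 26 mm above the bench) locate the cassette with 1.7 mm play each way. Mid-way along each long side a steel keeper, 28 mm wide (x), |y| 31 to 45.5 mm, 32 mm above the bench; its lip (underside at 26 mm) holds the catch down. Origin: centre of its underside, on the bench; z up.
- cassette: White vial cassette, loose but latched in the cradle, axes along the cradle's, underside 10 mm above the bench. 150 (x) x 48 (y) x 50 mm; waist (|x| < 25 mm) 38 mm wide. About 0.25 kg. A pocket open at the top in each end. Two low capped vials fixed on the waist reach 62 mm above the underside. Origin: centre of underside; z up. Cannot be lifted (2 mm play) while a catch is released.
- wide_pocket (a point): Centre of the floor of the wide pocket in the cassette's -x end block: round, 30 mm across, 32 mm deep; the floor is 18 mm above the cassette's underside. Axes as the cassette's.
- slim_pocket (a point): Centre of the floor of the narrow pocket in the cassette's +x end block: round, 20 mm across, 32 mm deep; the floor is 18 mm above the cassette's underside. Axes as the cassette's.
- catch_a_tab (a point): Outer face of the pinch tab on the cassette's +y side: upright grey ribbed plate, 22 mm wide (x), 4 mm thick, rising from the cassette's top face (50 mm above its underside) to 84 mm. This point is 72 mm above the underside and, released, 30 mm from the middle plane. The stem below it runs down to a hook under the keeper lip; tab, stem and hook move as one.
- catch_b_tab (a point): The same on the cassette's -y side. Released, the two tabs measure 60 mm over their outer faces; fully squeezed 46 mm.
- catch_a (a joint): Travel of the +y catch towards the middle plane: 0 released (latched), 0.007 m fully squeezed against its stop. The hook comes clear of the keeper from about 0.004 with the cassette centred; squeeze fully. Spring: 3 N at 0, 6.5 N at full travel; it springs back when let go.
- catch_b (a joint): Travel of the -y catch towards the middle plane, as catch_a.
- wide_vial: Wide capped amber glass vial standing on the bench: straight cylinder 26 mm across, 62 mm tall, black cap on top, about 45 g. Origin: centre of its underside; z up.
- slim_vial: Slim capped amber glass vial standing on the bench: straight cylinder 16 mm across, 62 mm tall, black cap on top, about 22 g. Origin: centre of its underside; z up.
- solvent_bottle: Bystander: amber solvent bottle 86 mm across, 190 mm tall. Origin: centre of its underside.
- beaker: Bystander: empty glass beaker 76 mm across, 90 mm tall. Origin: centre of its underside.
- cap_tray: Bystander: grey open tray 90 (x) x 130 (y) x 30 mm with a few black caps in it. Origin: centre of its underside.

How it is judged:
By the outcome, as a careful person would: the job done as asked, in the order asked, and still so for the second after the job is handed in, while the arm keeps its last pose, push and grip.
It also fails if it takes over 66 s, if anything falls off the work surface, if the arm or the gripper's body presses on something with over 40 N, if the wrist force passes 120 N, or if a joint passes its speed limit or range.

## Working session

There is one attempt and no reset: what is moved stays moved. The work goes in short steps, each a Python script; the robot and the scene stay as the last script left them, time stands still between calls to the robot, and variables do not carry over. Pictures are saved under pics/ and viewed, at most 13 in all, crops included, and the job is handed in when it is done.

```bash
ls; mkdir -p pics; python3 - <<'E'
from plant import *
import cv2,numpy as np
for n in("top","side"):
    im=grab_frame(n);cv2.imwrite(f"pics/{n}0.png",im[:,:,::-1]);c=camera_model(n)
    print(n,{k:(np.round(v,3).tolist() if hasattr(v,'__len__') and not isinstance(v,str) else v) for k,v in c.items()})
s=monitor.observe();print(s['time_s'],s['orientation'],s['opening'],r.pinch_z)
print(np.round(camera_model("wrist")['extrinsics'],2).tolist())
E
```

```text
pics
top {'mtx': [[568.479, 0.0, 331.415], [0.0, 568.479, 247.13], [0.0, 0.0, 1.0]], 'extrinsics': [[0.002, -1.0, -0.005, -109.612], [0.977, 0.001, 0.211, -560.678], [-0.211, -0.005, 0.977, -1340.918], [0.0, 0.0, 0.0, 1.0]]}
side {'mtx': [[553.633, 0.0, 330.045], [0.0, 553.633, 241.39], [0.0, 0.0, 1.0]], 'extrinsics': [[-0.999, -0.05, 0.006, 554.346], [0.033, -0.576, 0.817, -114.506], [-0.037, 0.816, 0.577, -1015.977], [0.0, 0.0, 0.0, 1.0]]}
0.1 [ 9.79182846e-01  2.02977888e-01 -2.66948463e-05 -9.64712884e-04] 0.9987358530152598 18.700000000000003
[[0.4, -0.92, -0.0, -624.86], [0.89, 0.38, -0.26, 31.74], [0.24, 0.1, 0.97, -390.73], [0.0, 0.0, 0.0, 1.0]]
```

View pics/top0.png

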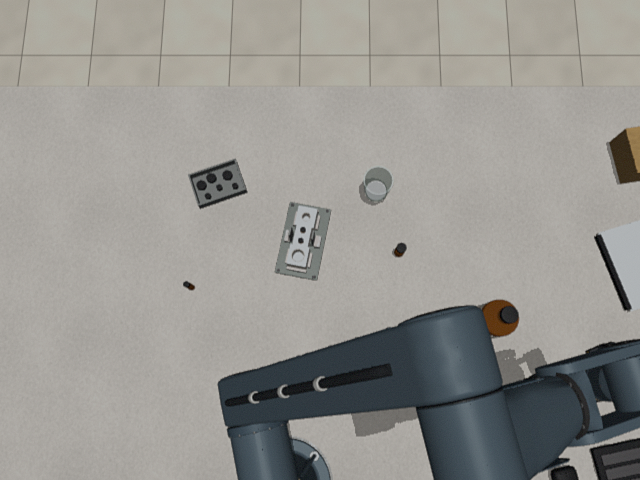

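View pics/side0.png

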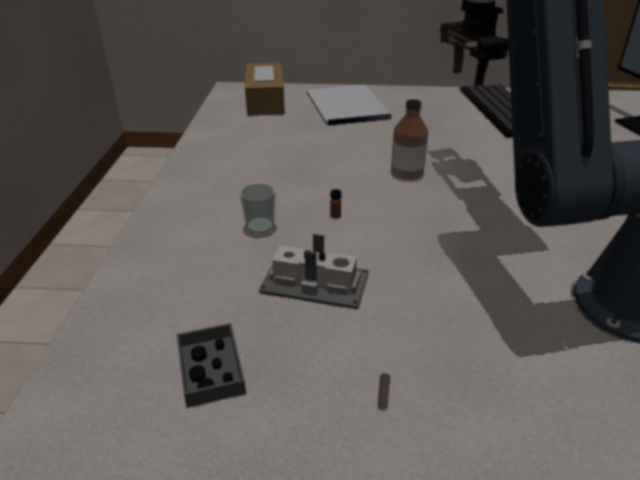

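The top view shows the cradle centre at (303,241), the wide pocket at (298,256), the slim pocket at (307,214), the wide vial cap at (401,246) and the slim vial cap at (186,284). In the side view the caps are at (336,193) and (384,378), both vials are upright, and the pockets are at (341,262) and (289,255).

```bash
cat > h.py <<'E'
from plant import *
import cv2,numpy as np
from scipy.spatial.transform import Rotation as R
def ray(c,uv):
    E=np.array(c["extrinsics"]);p=np.linalg.inv(np.array(c["mtx"]))@[uv[0],uv[1],1.]
    d=E[:3,:3].T@(p*[1,-1,-1]);return -E[:3,:3].T@E[:3,3],d/np.linalg.norm(d)
def onz(c,uv,z):
    o,d=ray(c,uv);return o+d*(z-o[2])/d[2]
def tri(*cu):
    A=np.zeros((3,3));b=np.zeros(3);rs=[ray(c,u) for c,u in cu]
    for o,d in rs:
        M=np.eye(3)-np.outer(d,d);A+=M;b+=M@o
    p=np.linalg.solve(A,b);return p,max(np.linalg.norm((np.eye(3)-np.outer(d,d))@(p-o)) for o,d in rs)
def project(c,p):
    E=np.array(c["extrinsics"]);q=(E[:3,:3]@p+E[:3,3])*[1,-1,-1];q=np.array(c["mtx"])@q;return q[:2]/q[2]
def down(yaw): # tool down; closing axis (tool y) at world angle yaw
    y=np.array([np.cos(yaw),np.sin(yaw),0]);z=np.array([0,0,-1.]);return R.from_matrix(np.c_[np.cross(y,z),y,z]).as_quat()
def snap(n,name):
    c=camera_model(n);im=grab_frame(n)[:,:,::-1].copy();cv2.imwrite(f"pics/{name}.png",im);return c,im
E
python3 - <<'E'
from h import *
t,s,w=map(camera_model,("top","side","wrist"))
for n,a,b in(("wide",(401,246),(336,193)),("slim",(186,284),(384,378)),("wp",(298,256),(341,262)),("sp",(307,214),(289,255))):
    p,e=tri((t,a),(s,b));print(n,p.round(1),round(e,1))
st=monitor.observe();T=R.from_quat(st["orientation"]).as_matrix();E=np.array(w["extrinsics"]);o=-E[:3,:3].T@E[:3,3]
print("cam in tool",(T.T@(o-st["position"])).round(1),(T.T@E[:3,:3].T).round(3).tolist(),w["mtx"])
for n,uv in(("bottle",(500,316)),("tray",(218,183)),("beaker",(376,188))):print(n,onz(t,uv,20).round())
print("tool y ang",np.arctan2(T[1,1],T[0,1]))
E
```

```text
wide [ 560.5 -280.3   53.5] 4.7
slim [467.2 246.8  53.9] 2.3
wp [538.  -26.1  53.6] 1.7
sp [641.3 -46.9  51.6] 6.1
cam in tool [  69.9    0.7 -163.2] [[-0.001, 0.966, 0.259], [1.0, 0.001, -0.0], [-0.001, 0.259, -0.966]] [[365.75410703   0.         321.18857069]
 [  0.         365.75410703 242.06116245]
 [  0.           0.           1.        ]]
bottle [ 396. -525.   20.]
tray [740. 187.  20.]
beaker [ 726. -224.   20.]
tool y ang -1.1619994857373686
```

```bash
python3 - <<'E'
from h import *
import pickle
q=down(-1.77);D={}
xt=np.array([-np.sin(-1.77),np.cos(-1.77)])
def at(xy,z,off,name,line=True):
    p=[*(np.array(xy)+off),z]
    (r.servo_line(p,speed=200) if line else r.move_pose(p,q))
    r.pause(.2);c,im=snap("wrist",name);D[name]=c
yv=np.array([np.cos(-1.77),np.sin(-1.77)])
at((560,-282),215,-30*xt,"w1",False);at((560,-282),185,20*xt,"w2")
at((590,-36),215,-30*xt,"c1",False);at((590,-36),215,30*xt,"c2")
pickle.dump(D,open("D.pkl","wb"));s=monitor.observe();print(s["time_s"],s["position"],s["qpos"])
a=[cv2.imread(f"pics/{n}.png") for n in("w1","w2","c1","c2")]
m=np.vstack([np.hstack([cv2.resize(i,(400,300)) for i in a[:2]]),np.hstack([cv2.resize(i,(400,300)) for i in a[2:]])]);cv2.imwrite("pics/m1.png",m)
E
```

```text
4.5167 [618.3853954  -41.66407661 215.01984809] [-2.47344659e-01  5.29073074e-01  1.45346290e+00  1.21763608e-05
  1.16009750e+00  1.52260635e+00]
```

View pics/m1.png

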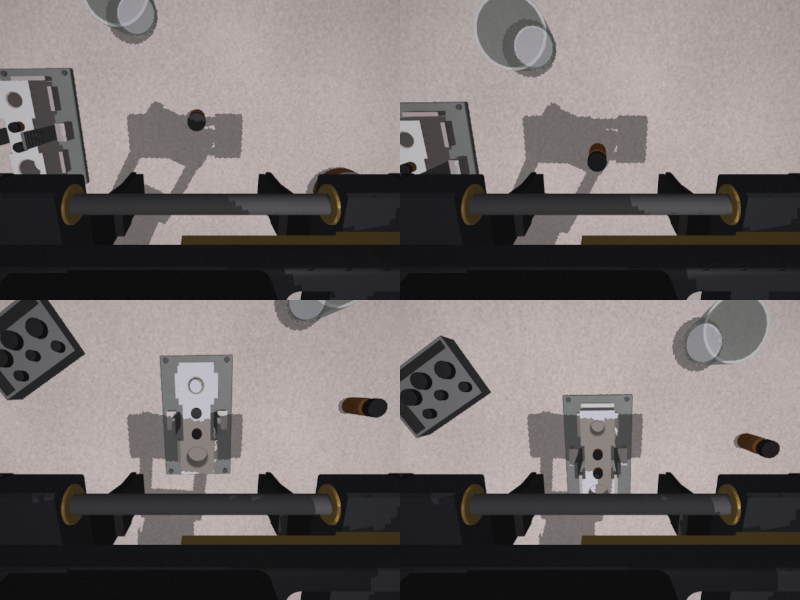

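View pics/c1.png

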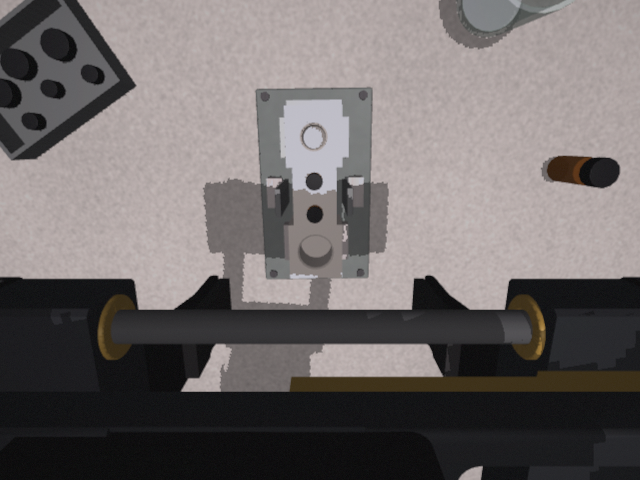

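c1 shows the cassette upright in the image. The slim pocket is at (313,136), the wide pocket at (316,250), the fixed caps at (314,181) and (315,213), the tabs at about (282,200) and (346,200), and the wide vial cap at (602,172). I'll take closer views of the cassette with the arm pulled back.

```bash
python3 - <<'E'
from h import *
import pickle
D=pickle.load(open("D.pkl","rb"))
xt=np.array([-np.sin(-1.77),np.cos(-1.77)]);yv=np.array([np.cos(-1.77),np.sin(-1.77)])
for n,z,off in(("c3",190,-85*xt-35*yv),("c4",190,-85*xt+35*yv)):
    r.servo_line([*(np.array((590,-36))+off),z],speed=200);r.pause(.2);D[n],im=snap("wrist",n)
pickle.dump(D,open("D.pkl","wb"));print(monitor.observe()["time_s"])
o=[]
for n in("c3","c4"):
    im=cv2.imread(f"pics/{n}.png");u=project(D[n],np.array([590,-36,60])).astype(int);x=max(0,u[0]-80);y=max(0,u[1]-115);print(n,x,y)
    o.append(cv2.resize(im[y:y+230,x:x+160],(400,575),interpolation=cv2.INTER_CUBIC))
cv2.imwrite("pics/m2.png",np.hstack(o))
# wide vial cap, dark blob
for n,roi in(("w1",(270,150,360,230)),("w2",(270,200,360,290)),("c1",(540,140,640,200))):
    im=cv2.imread(f"pics/{n}.png");x0,y0,x1,y1=roi;g=im[y0:y1,x0:x1].max(2)
    k,l,st,ce=cv2.connectedComponentsWithStats((g<45).astype(np.uint8));
    print(n,[(st[i].tolist(),(ce[i]+[x0,y0]).round(1).tolist()) for i in range(1,k) if st[i][4]>50])
E
```

```text
6.2833
c3 284 11
c4 195 9
w1 [([30, 39, 29, 20, 383], [313.1, 199.2])]
w2 [([30, 42, 31, 32, 773], [315.0, 257.6])]
c1 [([39, 18, 40, 29, 951], [598.7, 171.9])]
```

View pics/m2.png

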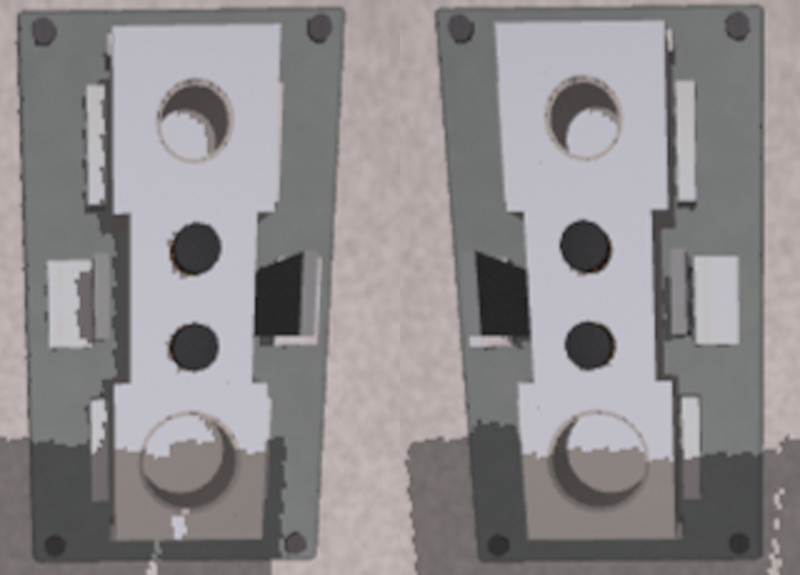

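The crops show the slim pocket rim at about (195,119) in c3 and (183,117) in c4, and the wide rim at about (188,459) and (198,459). The fixed caps and keepers are clearly visible. Next I'll refine these positions and take the same pair of views over the wide vial.

```bash
cat > meas.py <<'E'
from h import *
import pickle
D=pickle.load(open("D.pkl","rb"))
xt=np.array([-np.sin(-1.77),np.cos(-1.77)]);yv=np.array([np.cos(-1.77),np.sin(-1.77)])
def circ(im,x,y,rad,dr=3):
    k=5;h=int(rad+10);x0,y0=int(x-h),int(max(0,y-h));g=cv2.cvtColor(cv2.resize(im[y0:y0+2*h,x0:x0+2*h],None,fx=k,fy=k,interpolation=cv2.INTER_CUBIC),cv2.COLOR_BGR2GRAY)
    c=cv2.HoughCircles(g,cv2.HOUGH_GRADIENT_ALT,1,500,param1=150,param2=.3,minRadius=int((rad-dr)*k),maxRadius=int((rad+dr)*k))
    if c is None:return None
    c=c[0,0];return np.array([(c[0]+.5)/k-.5+x0,(c[1]+.5)/k-.5+y0]),c[2]/k
def cap(im,u,h=40,th=60):
    x0,y0=int(u[0]-h),int(max(0,u[1]-h));g=im[y0:y0+2*h,x0:x0+2*h].max(2)
    k,l,st,ce=cv2.connectedComponentsWithStats((g<th).astype(np.uint8));i=1+np.argmax(st[1:,4]);(c,rd)=cv2.minEnclosingCircle(cv2.findNonZero((l==i).astype(np.uint8)))
    return np.array(c)+[x0,y0],rd,st[i].tolist()
def look(n,xy,z=190):
    for s,k in((-35,"a"),(35,"b")):
        p=[*(np.array(xy)-70*xt+s*yv),z]
        r.move_pose(p,down(-1.77)) if k=="a" else r.servo_line(p,speed=200)
        r.pause(.2);D[n+k],_=snap("wrist",n+k)
    pickle.dump(D,open("D.pkl","wb"))
def vial(n,xy):
    res=[]
    for k in "ab":
        im=cv2.imread(f"pics/{n+k}.png");u,rd,st=cap(im,project(D[n+k],np.array([*xy,60])));print(n+k,u.round(1),round(rd,1),st,onz(D[n+k],u,62).round(1));res.append((D[n+k],u))
    p,e=tri(*res);print(n,p.round(1),round(e,2));return p
E
python3 - <<'E'
from meas import *
guess={"c3":(284,11,{"sp":(195,119),"wp":(188,459),"f1":(195,248),"f2":(193,346)}),"c4":(195,9,{"sp":(183.5,117.5),"wp":(198.5,459.5),"f1":(185,246),"f2":(190,345)})}
for f,rad in(("sp",16.5),("wp",20),("f1",10),("f2",10)):
    L=[];H=[]
    for n,(x,y,d) in guess.items():
        u=np.array(d[f])/2.5-.3+[x,y];im=cv2.imread(f"pics/{n}.png");c=circ(im,*u,rad);L.append((D[n],u))
        print(f,n,u.round(1),None if c is None else (c[0].round(1),round(float(c[1]),1)));H.append((D[n],u if c is None else c[0]))
    for Q in(L,H):
        p,e=tri(*Q);print("   ",p.round(1),round(e,2),[onz(c,u,60).round(1)[:2] for c,u in Q])
look("wv",(560,-282));vial("wv",(560,-282));print(monitor.observe()["time_s"])
E
```

```text
sp c3 [361.7  58.3] (array([360. ,  59.2], dtype=float32), 14.6)
sp c4 [268.1  55.7] (array([268.4,  56.6], dtype=float32), 14.6)
    [637.3 -41.8  60.8] 0.15 [array([637.6, -42. ]), array([637.4, -41.7])]
    [638.1 -41.4  54.6] 0.14 [array([637.3, -40.7]), array([636.8, -41.8])]
wp c3 [358.9 194.3] (array([358.4, 195.8], dtype=float32), 19.7)
wp c4 [274.1 192.5] (array([272.8, 192.2], dtype=float32), 18.7)
    [539.4 -22.8  58. ] 0.21 [array([539.9, -22.7]), array([539.4, -23.1])]
    [539.4 -22.1  61. ] 0.5 [array([538.8, -22.1]), array([539.8, -22.1])]
f1 c3 [361.7 109.9] (array([361.4, 110.6], dtype=float32), 10.4)
f1 c4 [268.7 107.1] (array([269.4, 107.8], dtype=float32), 10.4)
    [601.9 -34.9  68.4] 0.0 [array([602.5, -35.9]), array([602.9, -33.9])]
    [601.7 -34.9  65.4] 0.01 [array([602. , -35.6]), array([602.3, -34.3])]
f2 c3 [360.9 149.1] (array([362.2, 149.6], dtype=float32), 9.2)
f2 c4 [270.7 146.7] (array([270.4, 147. ], dtype=float32), 9.8)
    [574.4 -29.6  67. ] 0.07 [array([574.2, -30.3]), array([574.4, -28.7])]
    [574.1 -30.   72.1] 0.01 [array([573.6, -31.3]), array([574.3, -28.4])]
wva [360.6 146.5] 17.8 [16, 27, 36, 33, 873] [ 559.4 -276.1   62. ]
wvb [273.8 146.5] 18.4 [20, 27, 37, 33, 917] [ 558.7 -279.7   62. ]
wv [ 559.  -277.7   45.8] 0.02
8.0333
```

The measured heights agree with the text: rims about 60, fixed caps about 70, and cap width consistent with z≈62–65. Pocket spacing is 99.7 mm and cassette yaw is -0.19. Next I'll pick up the wide vial and insert it, checking force on the way down.

```bash
cat > pp.py <<'E'
from meas import *
YAW=-1.762
def pick(xy,z=37):
    r.move_pose([*xy,150],down(YAW));r.servo_line([*xy,z],speed=150);fingers.clamp();r.pause(.2);s=monitor.observe();print("grip",s["opening"]*87,s["finger_force"],s["time_s"])
    r.servo_line([*xy,170],speed=200);s=monitor.observe();print("lifted",s["opening"]*87,s["finger_force"])
def over(xy):
    r.servo_line([*xy,170],speed=250);r.servo_line([*xy,110],speed=150);r.pause(.25)
def insert(xy,zs):
    f0=np.array(monitor.observe()["ft_force"])
    for z in zs:
        r.servo_line([*xy,z],speed=60);r.pause(.05);s=monitor.observe();f=np.array(s["ft_force"])-f0;print(z,f.round(1),np.round(s["position"],1))
        if np.linalg.norm(f)>6:print("STOP");return False
    return True
E
python3 - <<'E'
from pp import *
pick((559.2,-277.9));over((539.5,-22.8))
c,im=snap("wrist","h1");cv2.imwrite("pics/h1c.png",cv2.resize(im[100:320,180:460],(800,628))[:600]);print(monitor.observe()["time_s"])
E
```

```text
grip 25.14558735309536 29.854544737609103 10.6
lifted 25.311095559426505 29.854615068761632
13.4417
```

View pics/h1c.png

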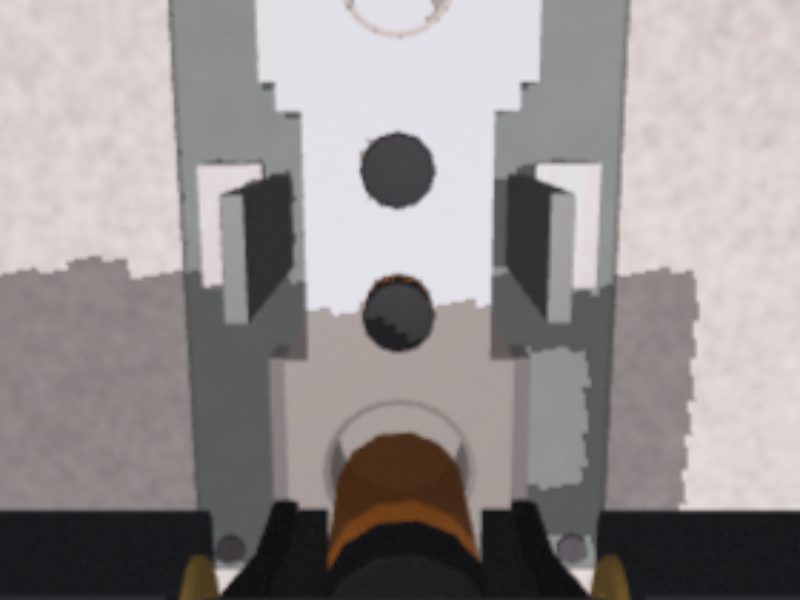

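The view shows the vial held at column 400, centred in the wide pocket's rim (columns 325–475, far edge at row 401). The vial's far bottom edge is at row 433. I'll check the fore-aft offset by casting rays at their heights.

```bash
python3 - <<'E'
from pp import *
c=camera_model("wrist");s=monitor.observe();P=np.array(s["position"])
xt=np.array([-np.sin(YAW),np.cos(YAW)]);f=lambda v:np.array(v)/2.857+[180,100]-.3
vb=onz(c,f((400,433)),P[2]-37)[:2]-13*xt; rm=onz(c,f((398,401)),60)[:2]-15*xt
print(P.round(1),vb.round(1),rm.round(1),((vb-rm)@xt).round(2))
E
```

```text
[540.1 -22.9 110.9] [538.5 -22.9] [539.6 -22.7] -0.99
```

```bash
python3 - <<'E'
from pp import *
xy=(540.1,-22.9)
ok=insert(xy,[92,85,75,67,65.5])
if ok:
    fingers.release();r.pause(.1);r.servo_line([*xy,170],speed=200)
    look("sv",(467.2,244.8));p=vial("sv",(467.2,244.8))
print(monitor.observe()["time_s"])
E
```

```text
92 [-0.6 -0.9 -1.4] [539.9 -22.8  91.6]
85 [ 0.5 -1.2 -1. ] [540.  -22.8  84.8]
75 [-0.1 -0.2 -1.6] [539.9 -22.9  74.7]
67 [ 0.7  0.2 -0.5] [540.  -22.9  66.7]
65.5 [-1.2  0.7 -0.8] [540.2 -22.9  65.5]
sva [357.6 147.5] 11.6 [23, 33, 24, 20, 358] [467.  249.8  62. ]
svb [275.  146.5] 12.3 [28, 33, 25, 19, 367] [466.5 245.5  62. ]
sv [466.7 247.9  42.1] 0.23
19.5417
```

```bash
python3 - <<'E'
from pp import *
pick((466.8,247.6));over((637.4,-41.8))
c,im=snap("wrist","h2");pickle.dump((c,monitor.observe()["position"]),open("h2.pkl","wb"));cv2.imwrite("pics/h2c.png",cv2.resize(im[100:320,180:460],(800,628))[:600]);print(monitor.observe()["time_s"])
E
```

```text
grip 14.846293065000397 29.966157898306847 22.2417
lifted 15.351389008010065 29.965953561477363
25.4
```

View pics/h2c.png

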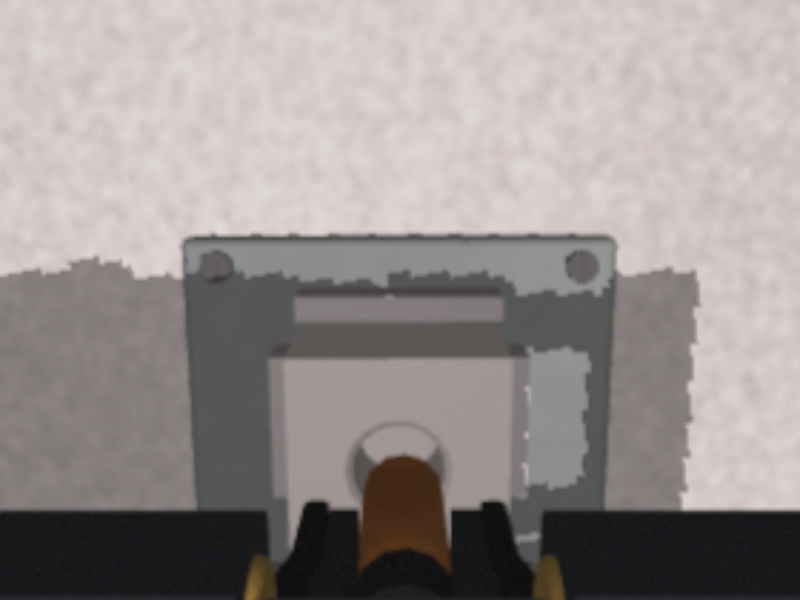

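The slim pocket's rim has its centre column at 399 and far edge at row 421. The held vial is at column 403 with its far bottom edge at row 456.

```bash
python3 - <<'E'
from pp import *
c,P=pickle.load(open("h2.pkl","rb"));xt=np.array([-np.sin(YAW),np.cos(YAW)]);yv=np.array([np.cos(YAW),np.sin(YAW)]);f=lambda v:np.array(v)/2.857+[180,100]-.3
vb=onz(c,f((403,456)),P[2]-37)[:2]-8*xt; rm=onz(c,f((399,421)),60)[:2]-10*xt
d=rm-vb;print(np.round(P,1),vb.round(1),rm.round(1),d@xt,d@yv)
xy=np.array((637.4,-41.8))+d*0.8
r.servo_line([*xy,110],speed=50);print(xy)
ok=insert(xy,[92,85,75,67,65.5])
if ok:
    fingers.release();r.pause(.1);r.servo_line([*xy,190],speed=200)
    r.servo_line([588.3-100*xt[0],-32.3-100*xt[1],190],speed=200);r.pause(.25)
    c,im=snap("wrist","f1");pickle.dump(c,open("f1.pkl","wb"));cv2.imwrite("pics/f1c.png",cv2.resize(im[0:240,190:450],(650,600)))
print(monitor.observe()["time_s"])
E
```

```text
[638.  -41.9 111.1] [636.7 -42.5] [638.2 -41.9] 1.3676652865188899 -0.8534311398162482
[638.60394235 -41.33762703]
92 [ 0.5 -0.5 -1.4] [638.4 -41.3  91.6]
85 [ 0.7 -0.7 -1.1] [638.6 -41.3  84.8]
75 [ 0.8 -0.4 -1.3] [638.6 -41.3  74.6]
67 [ 0.4  0.4 -1.2] [638.6 -41.4  66.7]
65.5 [-0.2  0.8 -1.3] [638.7 -41.4  65.5]
30.8833
```

View pics/f1c.png

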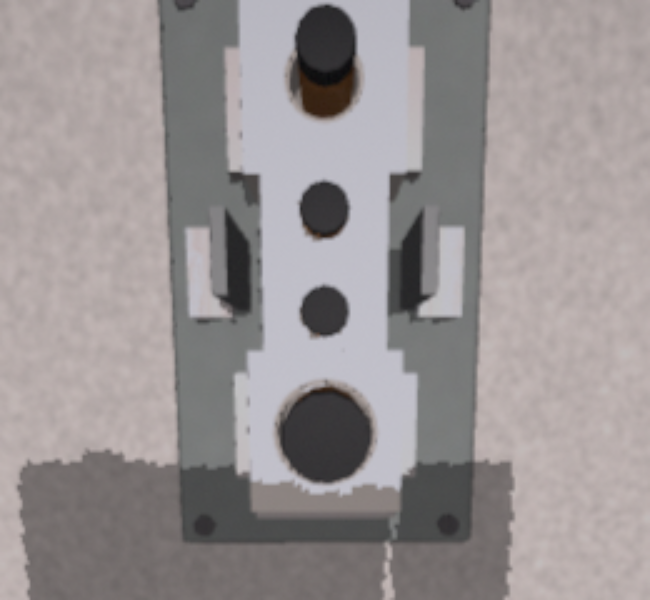

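Both vials sit in their pockets. The tabs' top outer edges are at columns 210 and 439, rows 205–297. Next I'll locate the tabs and check vial seating by cap height.

```bash
python3 - <<'E'
from pp import *
xt=np.array([-np.sin(YAW),np.cos(YAW)]);yv=np.array([np.cos(YAW),np.sin(YAW)])
c=pickle.load(open("f1.pkl","rb"));f=lambda v:(np.array(v)+.5)/2.5-.5+[190,0]
q=[onz(c,f(v),94)[:2] for v in((210,207),(210,295),(439,207),(439,295))]
m=np.mean(q,0);print(np.round(q,1),"mid",m.round(1),"over",(q[2]-q[0])@yv,"w",(q[0]-q[1])@xt)
print("pockets mid",[588.9,-32.1],"d",(m-[588.9,-32.1])@xt,(m-[588.9,-32.1])@yv)
# height of the tabs, by two views (c3/c4 right/left tab not needed): second wrist view
r.servo_line([588.6-100*xt[0]+40*yv[0],-32.2-100*xt[1]+40*yv[1],190],speed=200);r.pause(.25)
c2,im=snap("wrist","f2");pickle.dump(c2,open("f2.pkl","wb"));cv2.imwrite("pics/f2c.png",cv2.resize(im[0:240,120:380],(650,600)))
print(monitor.observe()["time_s"])
E
```

```text
[[ 6.042e+02 -5.000e+00]
 [ 5.829e+02 -1.000e-01]
 [ 5.928e+02 -6.400e+01]
 [ 5.711e+02 -6.050e+01]] mid [587.7 -32.4] over 60.135900866513076 w 21.92450151907029
pockets mid [588.9, -32.1] d -1.0799526683284875 0.5362120579960253
31.5333
```

View pics/f2c.png

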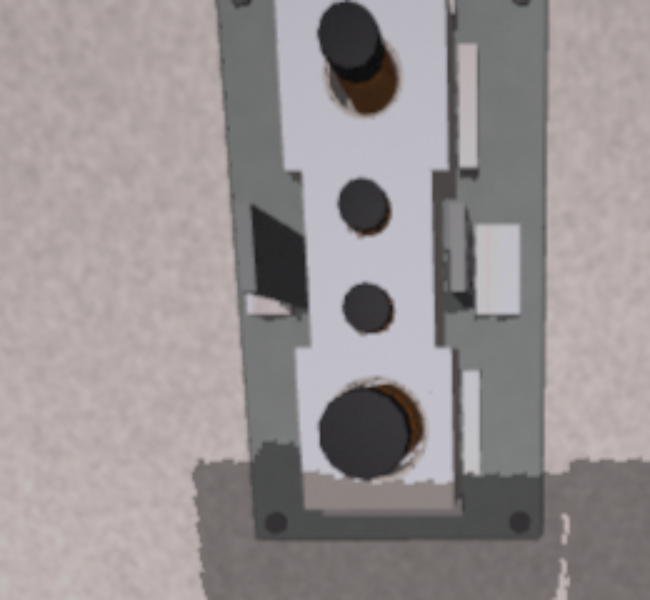

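In f2 the right tab's top outer edge runs (463,200)–(467,292), and the wide cap is at (364,433).

```bash
python3 - <<'E'
from pp import *
a,b=(pickle.load(open(n,"rb")) for n in("f1.pkl","f2.pkl"))
f=lambda v,x:(np.array(v)+.5)/2.5-.5+[x,0]
for n,u,v in(("tab1",(437,207),(463,200)),("tab2",(439,295),(467,292)),("widecap",(326,434),(364,433)),("slimcap",(326,37),(349,35))):
    p,e=tri((a,f(u,190)),(b,f(v,120)));print(n,p.round(1),round(e,2))
E
```

```text
tab1 [593.2 -63.5  95.1] 0.46
tab2 [571.  -60.1  97.3] 0.01
widecap [540.1 -23.5  88.6] 0.27
slimcap [638.6 -42.8  89. ] 0.17
```

```bash
python3 - <<'E'
from pp import *
xy=(588.2,-32.4)
def p(t):
    s=monitor.observe();print(t,np.round(s["position"],1),np.round(s["ft_force"],1),"open",round(s["opening"]*87,1),"ff",round(s["finger_force"],1),s["time_s"])
r.move_pose([*xy,170],down(YAW));p("hover");r.servo_line([*xy,63],speed=100);p("down")
fingers.clamp();r.pause(.3);p("clamp")
r.servo_line([*xy,66],speed=20);p("up3");
r.servo_line([*xy,72],speed=30);p("up9")
if abs(monitor.observe()["ft_force"][2])<12:
    r.servo_line([*xy,178],speed=80);r.pause(.3);p("lifted")
    _,im=snap("side","s9");cv2.imwrite("pics/s9c.png",cv2.resize(im[120:320,220:460],(720,600)))
E
```

```text
hover [588.  -31.6 169.2] [-1.4  0.3  0.5] open 87.3 ff 0.0 32.05
down [588.8 -32.5  63.6] [-0.5  0.6  0. ] open 87.2 ff 0.0 33.2667
clamp [588.5 -31.9  63.8] [-1.3  3.5  5.8] open 42.9 ff 30.0 34.3833
up3 [587.7 -32.5  65.4] [-0.3 -0.3 -2.7] open 42.7 ff 30.0 34.6833
up9 [588.4 -32.5  72.2] [ 0.2 -0.2 -2.9] open 42.5 ff 30.0 35.0333
lifted [588.1 -32.4 177.7] [ 0.9  1.1 -2.3] open 42.6 ff 30.0 36.8083
```

View pics/s9c.png

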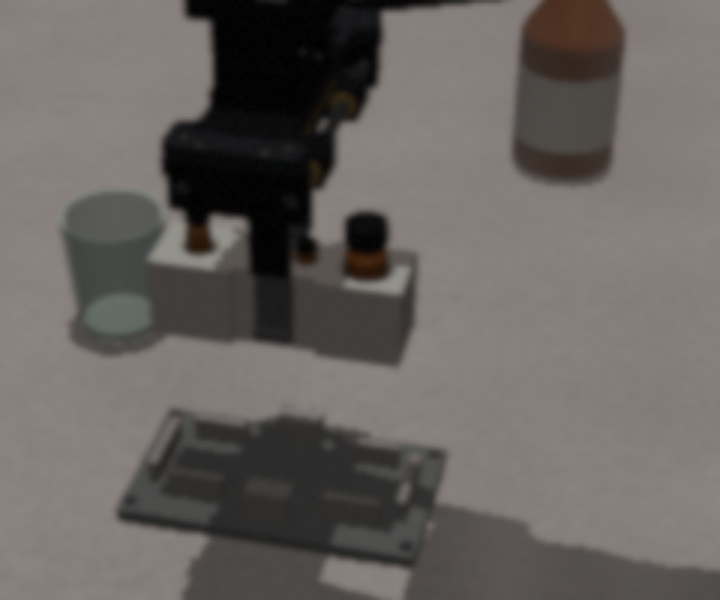

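The side view shows the cassette clear of the cradle with both vials in it. Its bottom corners are at crop (152,335) and (400,362). I'll check that it is level and how high it is.

```bash
python3 - <<'E'
from pp import *
c=camera_model("side");y=-np.array([np.cos(YAW),np.sin(YAW),0]);x=np.array([-np.sin(YAW),np.cos(YAW),0]);C=np.array([588.2,-32.4,0])
for v in((152,335),(400,362),(150,263),(412,290)):
    o,d=ray(c,(np.array(v)+.5)/3-.5+[220,120]);t=(24-(o-C)@y)/(d@y);p=o+t*d;print(v,"x_c",((p-C)@x).round(1),"z",p[2].round(1))
s=monitor.observe();print(s["opening"]*87,s["ft_force"],s["time_s"])
E
```

```text
(152, 335) x_c 72.4 z 119.2
(400, 362) x_c -78.5 z 125.7
(150, 263) x_c 70.6 z 169.8
(412, 290) x_c -83.8 z 175.8
42.71806289596083 [-0.40380145  0.6890036  -2.27860067] 36.8583
```

```bash
python3 - <<'E'
from pp import *
c=camera_model("side");y=-np.array([np.cos(YAW),np.sin(YAW),0]);x=np.array([-np.sin(YAW),np.cos(YAW),0]);C=np.array([588.2,-32.4,0])
for v,Y in(((120,517),55),((415,562),55)):
    o,d=ray(c,(np.array(v)+.5)/3-.5+[220,120]);t=(Y-(o-C)@y)/(d@y);p=o+t*d;print(v,((p-C)@x).round(1),p[2].round(1))
for X,Y,Z in((75,24,125),(-75,24,125),(75,24,175),(-75,24,175),(95,55,10),(-95,55,10)):
    print(X,Y,Z,((project(c,C+X*x+Y*y+[0,0,Z])-[220,120]+.5)*3-.5).round())
_,im=snap("wrist","w9");T=R.from_quat(monitor.observe()["orientation"]).as_matrix();print(T[:,2])
cv2.imwrite("pics/fin.png",np.hstack([cv2.resize(im[60:420,80:560],(480,360))]))
E
```

```text
(120, 517) 90.0 -0.8
(415, 562) -97.9 2.9
75 24 125 [147. 326.]
-75 24 125 [394. 362.]
75 24 175 [142. 254.]
-75 24 175 [397. 289.]
95 55 10 [111. 502.]
-95 55 10 [411. 552.]
[-1.89254876e-04  4.66211983e-05 -9.99999981e-01]
```

View pics/fin.png

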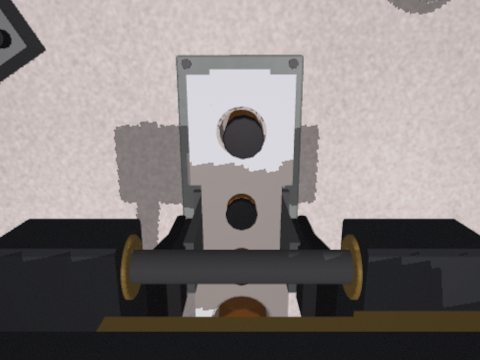

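The wrist view shows the cassette held square with the slim vial and fixed vials in place. The level cradle reads the same kind of slope, so the apparent tilt is about 1°, which is within pixel reading error. The underside is at about 122 mm, so I'll hand in.

```bash
python3 -c "
from plant import *
print(workorder.close_job())"
```

```text
the job is handed in; nothing more can be done
None
```

Job handed in at about 37 s of the 66 s limit: both vials stand in their matching pockets, and the arm is holding the unlatched cassette by its squeezed catches, level to about 1° with its underside about 12 cm above the bench.

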